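# Line up the sample tins by size

## Robot

A 6-joint arm with a two-finger parallel gripper is mounted at the origin on the work surface. World frame = base frame: x ahead of the robot, y to its left, z up, the work surface at z = 0. Lengths are in mm, angles in rad, forces in N, time in s.
With the tool pointing down it reaches from about 275 to 1000 mm from the base axis. Payload 8.4 kg.
Tool frame: the origin (TCP) lies at the very end of the fingers, on their centre line; the grasp point (between the pads) lies behind it (r.grip_point_offset is the x of the grasp point in the tool frame, in mm); x points along the fingers, z is the direction in which the jaws open and shut, and the axes are right-handed (so a half turn about x gives the same grasp; the last joint's range is limited). The gripper opens to 85 mm and grips with 20 to 120 N. Pads are 22 mm wide; open, the fingers measure 114 mm over their backs; the gripper's body (76 mm by 85 mm) begins 54 mm behind the grasp point. The pads swing forward as they close: fully open they stand 13 mm farther back than shut.
Start: joints at [1.329, 0.353, 1.633, -0, 1.155, -0.002], TCP at [148.441, 607.119, 231.281] pointing down, gripper open.
Joint ranges: [-2.63, 2.63], [-0.92, 2.1], [0.06, 2.66], [-1.3, 4.44], [0, 2.69], [-3.02, 3.02]. Speed limits (rad/s): [2.22, 2.22, 2.79, 3.14, 3.14, 3.14].

## Interface

Orientations are given as [roll, pitch, yaw] about the fixed x, y, z axes, in that order (R = Rz(yaw) Ry(pitch) Rx(roll)).
In Python, from rig import r, vision, order gives the robot as it stands. The module is installed in compiled form; this text tells all that it offers.
- The arm moves only by the tool step_arm, never from a script. Its argument "rows" is a list of rows, each a list of 7 numbers: the shift along the world's x, y, z in mm, then the turn, a rotation vector about the world's x, y, z in rad, then the finger opening in mm, from 0 to 85.4. A call has exactly 8 rows; each row is the pose to reach, as a shift and turn from the pose measured when the call began; what a row does not reach only later rows make up. A row lasts 1/8 s, in which the tool goes at most 62.5 mm and 10.7 degrees, less where a joint would pass 70% of its speed; a pose out of reach is approached as far as the arm can. A call with a gripper value outside its range is refused whole. The fingers move at their own pace and stop on an object; "force" is the grip in N (left out, the last holds). Time passes only in rows, so rows that repeat a pose let the fingers close, or fill a call up. It gives the time, the measured TCP pose, the force and the opening at its end, in the units of the state.
- r.sense(): the state, without advancing time (a new reading comes with each control period).
- vision.grab_frame(name): name is "scene" or "side" or "wrist"; returns (picture, depth): 420x560x3 uint8, red, green, blue; 420x560 float32, mm along the optical axis (not along the pixel's ray), 0 where there is no reading.
- vision.camera_info(name): a dict with "K" (3x3 intrinsics, pixels), "origin" and "attitude" of the camera in the world; the wrist camera has in their place "tool_from_camera" (4x4, takes a point from camera to tool coordinates, whose origin is the TCP and whose axes are the tool frame's). Camera axes: x right, y down, z forward; pixel columns grow to the right and rows downward; lengths in mm; the calibration is good to about 2 mm. A picture is of the moment at which its call begins: read the wrist's pose just before it. camera_info takes no time and is no camera call.
- order.sign_off(): hands the job in, once; it reports no verdict.
The state is a dict: "clock": time; "qpos": joint angles; "qvel": joint speeds; "joint_efforts": joint torques, N m; "eef_pos": TCP position; "tcp_rot": TCP orientation; "contact_force": force on the tool from outside, world axes, zero at the start; "wrist_torque": the same for the moment, N m; "opening": opening from 0.0 (shut) to 1.0 (fully open).
Only numpy, scipy, OpenCV 4.12 (cv2) and the standard library are available. Lean on these libraries where they do the work, as an engineer would, in place of code of your own. Each camera call takes 0.05 s, during which the arm holds its last target.

## Task

Set out the size samples for the packing line: put the four oblong gold tins from the black mat, lid up, on the white board in order of size, the smallest in the outline next to the steel stop plate and growing to the largest at the other end. Centre each tin on the cross of its outline with its length along the outline's long side, and let go of it. Leave the small round tin where it stands.

Things in the scene. Friction and masses are not known exactly. Their poses are not given: they have to be found in the camera images.
- tin_small_center (a point): The smallest of four loose oblong gold-coloured fish tins with round corners and a pull-ring lid: 38 mm wide (along its x), 70 mm long (along its y), 24 mm high, about 70 g. The point is its centre, half-way up; z up through the lid. At the start it lies lid up on a flat black rubber mat 3 mm thick on the table. Grip it across its width.
- tin_medium_center (a point): The second smallest of four loose oblong gold-coloured fish tins with round corners and a pull-ring lid: 46 mm wide (along its x), 84 mm long (along its y), 28 mm high, about 110 g. The point is its centre, half-way up; z up through the lid. At the start it lies lid up on a flat black rubber mat 3 mm thick on the table. Grip it across its width.
- tin_large_center (a point): The second largest of four loose oblong gold-coloured fish tins with round corners and a pull-ring lid: 54 mm wide (along its x), 98 mm long (along its y), 32 mm high, about 170 g. The point is its centre, half-way up; z up through the lid. At the start it lies lid up on a flat black rubber mat 3 mm thick on the table. Grip it across its width.
- tin_largest_center (a point): The largest of four loose oblong gold-coloured fish tins with round corners and a pull-ring lid: 62 mm wide (along its x), 112 mm long (along its y), 36 mm high, about 240 g. The point is its centre, half-way up; z up through the lid. At the start it lies lid up on a flat black rubber mat 3 mm thick on the table. Grip it across its width.
- mark_a: One of four equal black rectangular outlines (67 x 118 mm, with a small cross in the middle) printed in a row, 82 mm apart, on a fixed white board 440 x 150 mm, 12 mm thick. Counting along the row from the end nearest the robot this is number 1. Origin at the cross, on the board's top face; its y is the long side of the outline, its x runs along the row, z up.
- mark_b: One of four equal black rectangular outlines (67 x 118 mm, with a small cross in the middle) printed in a row, 82 mm apart, on a fixed white board 440 x 150 mm, 12 mm thick. Counting along the row from the end nearest the robot this is number 2. Origin at the cross, on the board's top face; its y is the long side of the outline, its x runs along the row, z up.
- mark_c: One of four equal black rectangular outlines (67 x 118 mm, with a small cross in the middle) printed in a row, 82 mm apart, on a fixed white board 440 x 150 mm, 12 mm thick. Counting along the row from the end nearest the robot this is number 3. Origin at the cross, on the board's top face; its y is the long side of the outline, its x runs along the row, z up.
- mark_d: One of four equal black rectangular outlines (67 x 118 mm, with a small cross in the middle) printed in a row, 82 mm apart, on a fixed white board 440 x 150 mm, 12 mm thick. Counting along the row from the end nearest the robot this is number 4. Origin at the cross, on the board's top face; its y is the long side of the outline, its x runs along the row, z up.
- stop: Dark steel stop plate, 120 mm wide (y), 8 mm thick (x), standing 30 mm above the board's top on a 22 mm wide foot, fixed across one end of the white board; it may be at either end of the row (the other end has only two small screw heads), its middle 66 mm from the cross of the nearest outline. Origin: centre of its underside.
- round_tin_center (a point): Small round silver tin, 40 mm in diameter, 30 mm high, standing loose on the mat among the oblong tins; not part of the row. The point is its centre, half-way up.
Not all that is in view belongs to the job. Leave any blue or green look-alike of the part that bears tin_large_center alone.

How it is judged:
By the outcome, as a careful person would: the job done as asked, in the order asked, and still so for the second after the job is handed in, with the robot touching nothing.
It also fails if it takes over 106 s, if anything falls off the work surface, if the arm or the gripper's body presses on something with over 40 N, if the wrist force passes 120 N, or if a joint passes its speed limit or range.

## Working session

There is one attempt and no reset: what is moved stays moved. The work goes in short steps, Python scripts to look and compute and a tool call to move; the robot and the scene stay as the last step left them, time stands still between calls to the robot, and variables do not carry over. Pictures are saved under pics/ and viewed, and the job is handed in when it is done.

Besides the shell and the picture viewer there is one more tool, called after "Call:" as name(argument=value, ...), one argument or row to a line, values as JSON. step_arm: Moves the arm, as the interface text tells. Its arguments: {"type":"object","properties":{"rows":{"type":"array"},"force":{"type":"number"}},"required":["rows"]}

```bash
mkdir -p pics; python3 - <<'E'
from rig import r, vision, order
import cv2,numpy as np
s=r.sense()
print(s, r.grip_point_offset)
for n in ["scene","side","wrist"]:
    p,d=vision.grab_frame(n); cv2.imwrite(f"pics/{n}0.png",p[:,:,::-1]); np.savez(f"{n}0.npz",p=p,d=d)
    print(n,vision.camera_info(n))
E
```

```text
{'clock': 0.0, 'qpos': array([ 1.32859301e+00,  3.53673833e-01,  1.63411897e+00, -3.98756098e-06,
        1.15519963e+00, -2.38964690e-03]), 'qvel': array([ 0.00027881,  0.00067911,  0.00070966,  0.00076747,  0.00076876,
       -0.00169798]), 'joint_efforts': array([ 2.18593836e-03, -6.05247116e+01, -3.42080963e+01,  1.65404840e-04,
        9.16196674e-03, -5.90538093e-06]), 'eef_pos': array([148.33354632, 606.66017127, 230.55212736]), 'tcp_rot': array([-3.14137771,  1.56939654, -1.81039345]), 'contact_force': array([-0.26369705,  0.55191764, -0.66693758]), 'wrist_torque': array([-0.02842402,  0.06108577,  0.02239092]), 'opening': 0.997641106825174} -18.700000000000003
scene {'K': array([[517.44263548,   0.        , 282.46628761],
       [  0.        , 517.44263548, 210.38218647],
       [  0.        ,   0.        ,   1.        ]]), 'origin': array([1233.77726728,  460.53567437,  848.83807284]), 'attitude': array([-2.31113648, -0.00861723,  2.12741589])}
side {'K': array([[531.18474163,   0.        , 278.35319046],
       [  0.        , 531.18474163, 211.36665981],
       [  0.        ,   0.        ,   1.        ]]), 'origin': array([ 176.32050029, -646.98364384,  873.21178138]), 'attitude': array([-2.38878201,  0.00247662, -0.44737378])}
wrist {'K': array([[371.72871126,   0.        , 281.84341309],
       [  0.        , 371.72871126, 212.8802708 ],
       [  0.        ,   0.        ,   1.        ]]), 'tool_from_camera': array([[ 7.47361233e-05, -2.77785530e-01,  9.60643115e-01,
        -1.42313273e+02],
       [-1.22930609e-03, -9.60642417e-01, -2.77785233e-01,
         7.14556370e+01],
       [ 9.99999242e-01, -1.16016384e-03, -4.13278134e-04,
         1.04250126e+00],
       [ 0.00000000e+00,  0.00000000e+00,  0.00000000e+00,
         1.00000000e+00]])}
```

View pics/scene0.png

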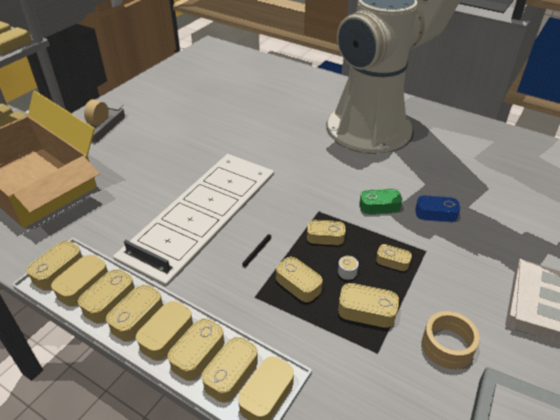

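View pics/side0.png

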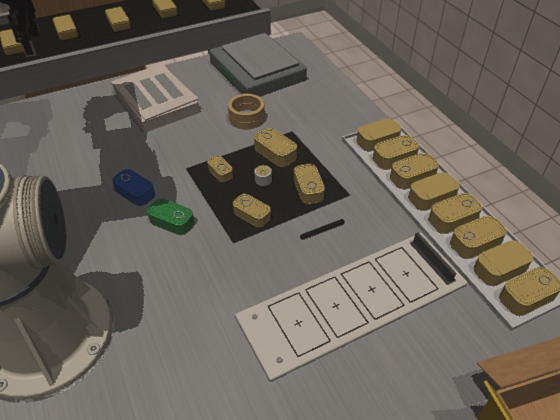

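View pics/wrist0.png

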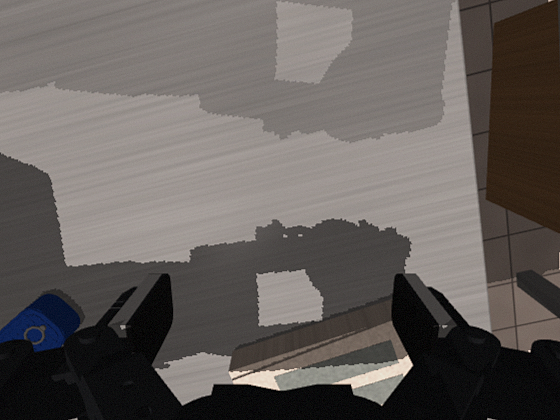

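The stop plate is at the board's far end, at scene (148,257), so the smallest tin goes on mark d and the largest on mark a. Next I'll measure the tins and the crosses.

```bash
cat > h.py <<'E'
import numpy as np,cv2
from scipy.spatial.transform import Rotation as Ro
def campose(info,state=None):
    if "origin" in info: return Ro.from_euler('xyz',info["attitude"]).as_matrix(),np.array(info["origin"])
    T=np.eye(4);T[:3,:3]=Ro.from_euler('xyz',state["tcp_rot"]).as_matrix();T[:3,3]=state["eef_pos"]
    T=T@info["tool_from_camera"];return T[:3,:3],T[:3,3]
def cloud(d,K,R,o):
    v,u=np.mgrid[:d.shape[0],:d.shape[1]]
    c=np.stack([(u-K[0,2])/K[0,0]*d,(v-K[1,2])/K[1,1]*d,d],-1)
    return c@R.T+o
def ray(uv,K,R,o,z):
    uv=np.atleast_2d(uv).astype(float)
    c=np.c_[(uv[:,0]-K[0,2])/K[0,0],(uv[:,1]-K[1,2])/K[1,1],np.ones(len(uv))]@R.T
    return o+c*((z-o[2])/c[:,2])[:,None]
def rect(xy):
    (c,(w,h),a)=cv2.minAreaRect(np.float32(xy))
    if w>h: w,h=h,w; a-=90
    # a = direction of width axis (deg)
    a=(a+90)%180-90
    return np.round(c,1),round(w,1),round(h,1),round(a,1)
def gold(p):
    hsv=cv2.cvtColor(p,cv2.COLOR_RGB2HSV)
    m=((hsv[...,0]>14)&(hsv[...,0]<36)&(hsv[...,1]>70)&(hsv[...,2]>50)).astype(np.uint8)
    return cv2.morphologyEx(m,cv2.MORPH_CLOSE,np.ones((5,5)))
E
cat > m.py <<'E'
from h import *
from rig import vision
rois={"scene":(255,205,425,340),"side":(190,120,345,240)}
for n in rois:
    f=np.load(n+"0.npz");p,d=f["p"],f["d"];i=vision.camera_info(n);R,o=campose(i);P=cloud(d,i["K"],R,o)
    m=gold(p);x0,y0,x1,y1=rois[n];mm=np.zeros_like(m);mm[y0:y1,x0:x1]=m[y0:y1,x0:x1]
    k,l,st,c=cv2.connectedComponentsWithStats(mm)
    for j in range(1,k):
        if st[j,4]<150: continue
        q=P[l==j];q=q[d[l==j]>0];z=np.percentile(q[:,2],90)
        t=q[q[:,2]>z-4]
        print(n,np.round(c[j]),"topz",round(z,1),"rect",rect(t[:,:2]))
        # plane ray
        cn=np.argwhere(l==j)[:,::-1]
    g={"scene":[(230,181),(210.5,199.5),(190,219.5),(168,241)],"side":[(298,323.5),(335.5,306),(371.5,289),(406,273.5)]}[n]
    gray=cv2.cvtColor(p,cv2.COLOR_RGB2GRAY)
    gg=[]
    for u,v in g:
        u0,v0=int(u)-7,int(v)-7
        w=gray[v0:v0+15,u0:u0+15].astype(float);b=np.median(w)-w;b[b<25]=0
        yy,xx=np.mgrid[:15,:15];gg.append((u0+(b*xx).sum()/b.sum(),v0+(b*yy).sum()/b.sum()))
    X=ray(gg,i["K"],R,o,12);print(np.round(gg,1).tolist(),np.round(X,1).tolist(),np.degrees(np.arctan2(*(X[3]-X[0])[[1,0]])),np.linalg.norm(X[3]-X[0]))
E
python3 m.py
```

```text
scene [326. 232.] topz 33.8 rect (array([469.3, 108.3]), 51.6, 83.2, 24.9)
scene [393. 257.] topz 30.1 rect (array([456.5, 269.2]), 41.8, 69.6, 6.4)
scene [299. 279.] topz 37.6 rect (array([621.9, 126.4]), 57.1, 98.3, -12.6)
scene [368. 304.] topz 41.7 rect (array([607.5, 277.4]), 64.5, 112.2, 16.4)
[[230.2, 180.2], [210.3, 199.1], [189.7, 218.9], [167.4, 240.5]] [[426.9, -190.5, 12.0], [512.4, -188.2, 12.0], [594.5, -185.7, 12.0], [676.4, -182.6, 12.0]] 1.8229403767874417 249.6110935563211
side [286. 159.] topz 38.7 rect (array([614.2, 204. ]), 75.3, 258.8, 6.3)
side [220. 168.] topz 28.0 rect (array([456.9, 265.8]), 38.5, 72.3, 11.2)
side [251. 210.] topz 32.0 rect (array([468.4, 106.1]), 48.2, 86.7, 28.4)
[[297.9, 322.8], [335.6, 305.5], [371.4, 289.0], [405.7, 273.4]] [[433.4, -190.1, 12.0], [515.4, -187.5, 12.0], [597.3, -184.9, 12.0], [679.3, -182.7, 12.0]] 1.7031378782210647 245.9981277373719
```

```bash
cat > st.py <<'E'
from h import *
from rig import r
def st():
    s=r.sense();R=Ro.from_euler('xyz',s["tcp_rot"]).as_matrix()
    print("t",round(s["clock"],2),"pos",np.round(s["eef_pos"],1),"x",np.round(R[:,0],3),"jaw deg",round(float(np.degrees(np.arctan2(R[1,2],R[0,2]))),2),"q",np.round(s["qpos"],2),"F",np.round(s["contact_force"],1),"op",round(s["opening"],3))
    print("tooly",np.round(R[:,1],2))
    return s
if __name__=="__main__": st()
E
python3 st.py
```

```text
t 0.15 pos [148.4 606.8 230.7] x [-0.    -0.001 -1.   ] jaw deg 76.26 q [ 1.33  0.35  1.63  0.    1.16 -0.  ] F [ 0.2 -0.1  0.3] op 1.002
tooly [-0.97  0.24  0.  ]
```

Call:
step_arm(
  rows=[
    [30, -35, 5, 0, 0, -0.08, 85],
    [75, -90, 10, 0, 0, -0.2, 85],
    [120, -145, 15, 0, 0, -0.35, 85],
    [165, -200, 20, 0, 0, -0.5, 85],
    [210, -255, 30, 0, 0, -0.65, 85],
    [255, -310, 40, 0, 0, -0.8, 85],
    [300, -365, 50, 0, 0, -0.95, 85],
    [340, -415, 50, 0, 0, -1.065, 85],
  ],
)

```text
clock: 1.15
eef_pos: [454.9, 233.0, 277.8]
tcp_rot: [1.91, 1.57, 2.172]
contact_force: [0.4, 0.4, -0.3]
opening: 0.996
```

Call:
step_arm(
  rows=[
    [30, -35, 0, 0, 0, 0, 85],
    [52, -62, 0, 0, 0, 0, 85],
    [52, -62, 0, 0, 0, 0, 85],
    [52, -62, 0, 0, 0, 0, 85],
    [52, -62, 0, 0, 0, 0, 85],
    [52, -62, 0, 0, 0, 0, 85],
    [52, -62, 0, 0, 0, 0, 85],
    [52, -62, 0, 0, 0, 0, 85],
  ],
)

```text
clock: 2.15
eef_pos: [506.7, 171.2, 277.9]
tcp_rot: [1.872, 1.57, 2.134]
contact_force: [-0.1, -0.1, 0.4]
opening: 0.99
```

```bash
python3 - <<'E'
from st import *
from rig import vision
import pickle
s=st();p,d=vision.grab_frame("wrist");cv2.imwrite("pics/w1.png",p[:,:,::-1]);pickle.dump((s,p,d),open("w1.pkl","wb"))
E
```

```text
t 2.15 pos [506.7 171.2 277.9] x [-0.  0. -1.] jaw deg 15.02 q [0.32 0.17 1.77 0.   1.2  0.06] F [-0.1 -0.1  0.4] op 0.99
tooly [-0.26  0.97  0.  ]
```

View pics/w1.png

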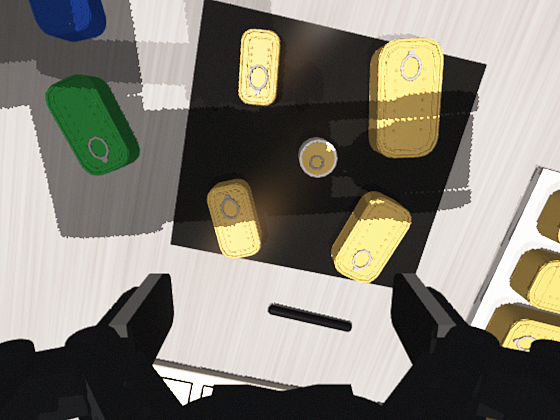

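The wrist view shows all four tins: small at (260,67), largest at (408,98), medium at (235,218) and large at (370,236). The round tin is at (318,157).

```bash
cat > mw.py <<'E'
from h import *
from rig import vision
import pickle,sys
s,p,d=pickle.load(open(sys.argv[1],"rb"));i=vision.camera_info("wrist");R,o=campose(i,s);P=cloud(d,i["K"],R,o)
# non-mat object points: by height
top=(d>0)&(P[...,2]>20)&(P[...,2]<60)
hsv=cv2.cvtColor(p,cv2.COLOR_RGB2HSV)
m=((hsv[...,0]>8)&(hsv[...,0]<40)&(hsv[...,1]>40)&(hsv[...,2]>60)).astype(np.uint8)
m[300:]=0; m[:,480:]=0
m=cv2.morphologyEx(m,cv2.MORPH_OPEN,np.ones((3,3)));m=cv2.morphologyEx(m,cv2.MORPH_CLOSE,np.ones((7,7)))
k,l,stt,c=cv2.connectedComponentsWithStats(m)
for j in range(1,k):
    if stt[j,4]<600: continue
    q=P[(l==j)&top]
    if len(q)<200: continue
    z=np.percentile(q[:,2],80);t=q[np.abs(q[:,2]-z)<4]
    print(np.round(c[j]),stt[j,4],"z",round(z,1),rect(t[:,:2]))
E
python3 mw.py w1.pkl
```

```text
[271.  61.] 4212 z 27.8 (array([455.7, 269.7]), 38.0, 70.0, 9.7)
[405.  97.] 8107 z 39.6 (array([606.2, 277.7]), 62.5, 111.9, 17.4)
[318. 158.] 857 z 34.0 (array([537.8, 199.4]), 33.4, 33.5, -75.1)
[242. 221.] 4788 z 31.7 (array([468.1, 108.8]), 46.1, 84.1, 27.7)
[370. 237.] 4757 z 35.6 (array([620.4, 127.4]), 54.6, 97.9, -12.6)
```

Call:
step_arm(
  rows=[
    [-15, 30, -20, 0, 0, -0.03, 65],
    [-35, 65, -60, 0, 0, -0.06, 65],
    [-51, 98.5, -110, 0, 0, -0.093, 65],
    [-51, 98.5, -160, 0, 0, -0.093, 65],
    [-51, 98.5, -200, 0, 0, -0.093, 65],
    [-51, 98.5, -225, 0, 0, -0.093, 65],
    [-51, 98.5, -225, 0, 0, -0.093, 65],
    [-51, 98.5, -225, 0, 0, -0.093, 65],
  ],
)

```text
clock: 3.2
eef_pos: [456.5, 270.0, 53.8]
tcp_rot: [0.621, 1.57, 0.79]
contact_force: [1.1, 0.6, -0.2]
opening: 0.765
```

```bash
python3 st.py
```

```text
t 3.2 pos [456.5 270.   53.8] x [ 0.001  0.001 -1.   ] jaw deg 9.68 q [0.53 0.45 1.97 0.   0.72 0.36] F [ 1.1  0.6 -0.2] op 0.765
tooly [-0.17  0.99  0.  ]
```

Call:
step_arm(
  rows=[
    [-0.5, 0, -20, 0, 0, 0, 65],
    [-0.5, 0, -40, 0, 0, 0, 65],
    [-0.5, 0, -48, 0, 0, 0, 65],
    [-0.5, 0, -48, 0, 0, 0, 65],
    [-0.5, 0, -48, 0, 0, 0, 30],
    [-0.5, 0, -48, 0, 0, 0, 30],
    [-0.5, 0, -48, 0, 0, 0, 30],
    [-0.5, 0, -48, 0, 0, 0, 30],
  ],
  force=40,
)

```text
clock: 4.2
eef_pos: [456.5, 270.3, 6.8]
tcp_rot: [0.475, 1.568, 0.644]
contact_force: [-0.3, 0.1, 5.6]
opening: 0.432
```

Call:
step_arm(
  rows=[
    [0, 0, 0, 0, 0, 0, 30],
    [0, 0, 5, 0, 0, 0, 30],
    [0, 0, 20, 0, 0, 0, 30],
    [0, 0, 50, 0, 0, 0, 30],
    [0, 0, 80, 0, 0, 0, 30],
    [5, -15, 110, 0, 0, 0, 30],
    [10, -40, 120, 0, 0, 0, 30],
    [15, -70, 120, 0, 0, 0, 30],
  ],
)

```text
clock: 5.2
eef_pos: [472.5, 200.2, 129.0]
tcp_rot: [0.341, 1.565, 0.511]
contact_force: [0.1, -0.6, -1.2]
opening: 0.435
```

```bash
python3 st.py
```

```text
t 5.2 pos [472.5 200.2 129. ] x [ 0.005  0.003 -1.   ] jaw deg 9.73 q [0.4  0.31 1.97 0.   0.86 0.23] F [ 0.1 -0.6 -1.2] op 0.435
tooly [-0.17  0.99  0.  ]
```

Call:
step_arm(
  rows=[
    [5, -30, 10, 0, 0, 0, 30],
    [15, -85, 30, 0, 0, -0.02, 30],
    [28, -145, 60, 0, 0, -0.05, 30],
    [40, -205, 90, 0, 0, -0.08, 30],
    [55, -265, 120, 0, 0, -0.11, 30],
    [68, -325, 140, 0, 0, -0.14, 30],
    [78, -380, 140, 0, 0, -0.14, 30],
    [82, -410, 140, 0, 0, -0.14, 30],
  ],
)

```text
clock: 6.2
eef_pos: [554.7, -212.5, 270.9]
tcp_rot: [0.11, 1.563, 0.139]
contact_force: [-0.2, -0.1, -1.4]
opening: 0.438
```

Call:
step_arm(
  rows=[
    [0, 0, 0, 0, 0, 0, 30],
    [0, 0, 0, 0, 0, 0, 30],
    [0, 0, 0, 0, 0, 0, 30],
    [0, 0, 0, 0, 0, 0, 30],
    [0, 0, 0, 0, 0, 0, 30],
    [0, 0, 0, 0, 0, 0, 30],
    [0, 0, 0, 0, 0, 0, 30],
    [0, 0, 0, 0, 0, 0, 30],
  ],
)

```text
clock: 7.2
eef_pos: [554.7, -212.5, 270.9]
tcp_rot: [0.115, 1.563, 0.144]
contact_force: [0.7, -1.1, -1.7]
opening: 0.436
```

```bash
python3 - <<'E'
from st import *
from rig import vision
import pickle
s=st();p,d=vision.grab_frame("wrist");cv2.imwrite("pics/w2.png",p[:,:,::-1]);pickle.dump((s,p,d),open("w2.pkl","wb"))
E
```

```text
t 7.2 pos [ 554.7 -212.5  270.9] x [ 0.007  0.001 -1.   ] jaw deg 1.63 q [-0.37  0.27  1.66  0.    1.21 -0.4 ] F [ 0.7 -1.1 -1.7] op 0.436
tooly [-0.03  1.    0.  ]
```

View pics/w2.png

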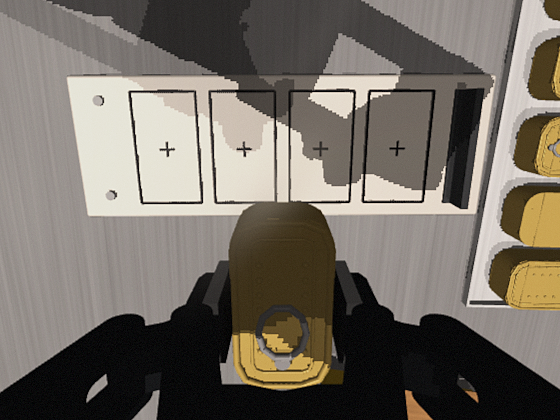

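The crosses are at about (167,149), (244,149), (321,149) and (397,149), and the stop is on the right. The tin is held at the bottom of the picture.

```bash
python3 - <<'E'
from h import *
from rig import vision
import pickle
s,p,d=pickle.load(open("w2.pkl","rb"));i=vision.camera_info("wrist");R,o=campose(i,s);P=cloud(d,i["K"],R,o)
g=cv2.cvtColor(p,cv2.COLOR_RGB2GRAY);gg=[]
for u,v in [(167,149),(244,149),(321,149),(397,149)]:
    w=g[v-10:v+11,u-10:u+11].astype(float);b=cv2.medianBlur(g,15)[v-10:v+11,u-10:u+11]-w;b[b<20]=0
    gg.append((u-10+np.argmax(b.sum(0)),v-10+np.argmax(b.sum(1))))
X=ray(gg,i["K"],R,o,12);print(gg,np.round(X,1).tolist(),np.degrees(np.arctan2(*(X[3]-X[0])[[1,0]])),np.linalg.norm(X[3]-X[0]))
print([np.round(P[v+5,u+5],1) for u,v in gg])
m=np.zeros(g.shape,bool);m[200:392,225:345]=1
hsv=cv2.cvtColor(p,cv2.COLOR_RGB2HSV);m&=(hsv[...,1]>70)&(d>0)&(P[...,2]>260)
q=P[m];z=np.median(q[:,2]);t=q[np.abs(q[:,2]-z)<2.5];print(z,rect(t[:,:2]), t.min(0),t.max(0))
tool=np.array(s["eef_pos"]);print("off",rect(t[:,:2])[0]-tool[:2])
E
```

```text
[(np.int64(167), np.int64(149)), (np.int64(244), np.int64(149)), (np.int64(320), np.int64(148)), (np.int64(397), np.int64(148))] [[432.7, -188.5, 12.0], [514.8, -186.3, 12.0], [596.0, -183.1, 12.0], [678.6, -180.9, 12.0]] 1.7598619483757576 246.0851902448898
[array([ 437.9, -193.6,   12.7]), array([ 520.1, -191.5,   12.4]), array([ 601.9, -188.5,   10.6]), array([ 684.5, -186.1,   12.4])]
290.9708398751748 (array([ 554.1, -213. ]), 39.1, 70.5, 1.4) [ 534.29781443 -248.32618301  288.48684594] [ 573.36340307 -177.61070181  293.45886307]
off [-0.55419801 -0.50636534]
```

Call:
step_arm(
  rows=[
    [30, 8, -20, 0, 0.003, 0, 30],
    [75, 20, -60, 0, 0.007, 0, 30],
    [115, 29, -110, 0, 0.007, 0, 30],
    [124, 31, -160, 0, 0.007, 0, 30],
    [124, 31, -200, 0, 0.007, 0, 30],
    [124, 31, -225, 0, 0.007, 0, 30],
    [124, 31, -225, 0, 0.007, 0, 30],
    [124, 31, -225, 0, 0.007, 0, 30],
  ],
)

```text
clock: 8.25
eef_pos: [679.4, -181.8, 47.0]
tcp_rot: [0.348, 1.569, 0.377]
contact_force: [-0.1, -0.0, -0.4]
opening: 0.434
```

```bash
python3 st.py
```

```text
t 8.25 pos [ 679.4 -181.8   47. ] x [ 0.002  0.001 -1.   ] jaw deg 1.63 q [-0.26  0.66  1.57  0.    0.9  -0.29] F [-0.1 -0.  -0.4] op 0.434
tooly [-0.03  1.    0.  ]
```

Call:
step_arm(
  rows=[
    [-0.3, 0.6, -12, 0, 0.002, 0, 30],
    [-0.3, 0.6, -24, 0, 0.002, 0, 30],
    [-0.3, 0.6, -30, 0, 0.002, 0, 30],
    [-0.3, 0.6, -31, 0, 0.002, 0, 30],
    [-0.3, 0.6, -31, 0, 0.002, 0, 30],
    [-0.3, 0.6, -31, 0, 0.002, 0, 52],
    [-0.3, 0.6, -31, 0, 0.002, 0, 52],
    [-0.3, 0.6, -31, 0, 0.002, 0, 52],
  ],
)

```text
clock: 9.25
eef_pos: [679.3, -181.2, 16.1]
tcp_rot: [1.273, 1.57, 1.301]
contact_force: [0.3, -0.0, -0.5]
opening: 0.609
```

```bash
python3 st.py
```

```text
t 9.25 pos [ 679.3 -181.2   16.1] x [ 0.     0.001 -1.   ] jaw deg 1.62 q [-0.26  0.7   1.58  0.    0.86 -0.29] F [ 0.3 -0.  -0.5] op 0.609
tooly [-0.03  1.    0.  ]
```

Call:
step_arm(
  rows=[
    [0, 0, 10, 0, 0, 0, 52],
    [0, 0, 40, 0, 0, 0, 52],
    [0, 0, 80, 0, 0, 0, 60],
    [-20, 27, 130, 0, 0, 0.05, 70],
    [-50, 68, 150, 0, 0, 0.1, 75],
    [-85, 115, 150, 0, 0, 0.2, 75],
    [-120, 163, 150, 0, 0, 0.3, 75],
    [-155, 210, 130, 0, 0, 0.4, 75],
  ],
)

```text
clock: 10.25
eef_pos: [524.5, 30.1, 148.1]
tcp_rot: [-0.204, 1.566, 0.228]
contact_force: [0.1, -0.0, -1.5]
opening: 0.876
```

```bash
python3 st.py
```

```text
t 10.25 pos [524.5  30.1 148.1] x [ 0.004  0.001 -1.   ] jaw deg 24.71 q [ 0.05  0.3   1.93  0.    0.91 -0.38] F [ 0.1 -0.  -1.5] op 0.876
tooly [-0.42  0.91 -0.  ]
```

Call:
step_arm(
  rows=[
    [-20, 28, -20, 0, 0.004, 0.02, 75],
    [-45, 62, -50, 0, 0.004, 0.04, 75],
    [-56.5, 78.5, -80, 0, 0.004, 0.052, 75],
    [-56.5, 78.5, -90, 0, 0.004, 0.052, 75],
    [-56.5, 78.5, -90, 0, 0.004, 0.052, 75],
    [-56.5, 78.5, -90, 0, 0.004, 0.052, 75],
    [-56.5, 78.5, -90, 0, 0.004, 0.052, 75],
    [-56.5, 78.5, -90, 0, 0.004, 0.052, 75],
  ],
)

```text
clock: 11.25
eef_pos: [468.6, 108.4, 58.6]
tcp_rot: [0.29, 1.569, 0.773]
contact_force: [0.4, 0.2, -0.5]
opening: 0.876
```

```bash
python3 st.py
```

```text
t 11.25 pos [468.6 108.4  58.6] x [ 0.001  0.001 -1.   ] jaw deg 27.65 q [ 0.22  0.38  2.07  0.    0.68 -0.26] F [ 0.4  0.2 -0.5] op 0.876
tooly [-0.46  0.89  0.  ]
```

Next I go down to z of about 7, close, and lift toward the board.

Call:
step_arm(
  rows=[
    [-0.5, 0.4, -20, 0, 0, 0, 75],
    [-0.5, 0.4, -40, 0, 0, 0, 75],
    [-0.5, 0.4, -51, 0, 0, 0, 75],
    [-0.5, 0.4, -51, 0, 0, 0, 75],
    [-0.5, 0.4, -51, 0, 0, 0, 38],
    [-0.5, 0.4, -51, 0, 0, 0, 38],
    [-0.5, 0.4, -51, 0, 0, 0, 38],
    [-0.5, 0.4, -51, 0, 0, 0, 38],
  ],
  force=40,
)

```text
clock: 12.25
eef_pos: [468.6, 108.9, 8.4]
tcp_rot: [0.073, 1.568, 0.555]
contact_force: [-0.8, 0.2, 6.3]
opening: 0.529
```

Call:
step_arm(
  rows=[
    [0, 0, 0, 0, 0, 0, 38],
    [0, 0, 5, 0, 0, 0, 38],
    [0, 0, 25, 0, 0, 0, 38],
    [0, 0, 60, 0, 0, 0, 38],
    [5, -15, 100, 0, 0, 0, 38],
    [20, -50, 120, 0, 0, -0.1, 38],
    [40, -95, 130, 0, 0, -0.25, 38],
    [60, -145, 130, 0, 0, -0.4, 38],
  ],
)

```text
clock: 13.25
eef_pos: [529.8, -37.2, 139.9]
tcp_rot: [0.0, 1.565, 0.079]
contact_force: [1.2, 0.4, -0.9]
opening: 0.529
```

```bash
python3 st.py
```

```text
t 13.25 pos [529.8 -37.2 139.9] x [ 0.006  0.    -1.   ] jaw deg 4.5 q [-0.07  0.32  1.92  0.    0.9  -0.15] F [ 1.2  0.4 -0.9] op 0.529
tooly [-0.08  1.    0.  ]
```

Call:
step_arm(
  rows=[
    [4, -30, 20, 0, 0.006, -0.02, 38],
    [10, -75, 60, 0, 0.006, -0.048, 38],
    [18, -125, 100, 0, 0.006, -0.048, 38],
    [24, -165, 130, 0, 0.006, -0.048, 38],
    [25, -180, 135, 0, 0.006, -0.048, 38],
    [25, -180, 135, 0, 0.006, -0.048, 38],
    [25, -180, 135, 0, 0.006, -0.048, 38],
    [25, -180, 135, 0, 0.006, -0.048, 38],
  ],
)

```text
clock: 14.25
eef_pos: [554.3, -215.8, 273.8]
tcp_rot: [2.598, 1.568, 2.63]
contact_force: [0.2, -0.1, -0.9]
opening: 0.528
```

```bash
cat > bd.py <<'E'
from st import *
from rig import vision
import pickle,sys
n=sys.argv[1]
s=st();p,d=vision.grab_frame("wrist");cv2.imwrite(f"pics/{n}.png",p[:,:,::-1]);pickle.dump((s,p,d),open(n+".pkl","wb"))
i=vision.camera_info("wrist");R,o=campose(i,s);P=cloud(d,i["K"],R,o)
hsv=cv2.cvtColor(p,cv2.COLOR_RGB2HSV)
sat=(hsv[...,0]>8)&(hsv[...,0]<40)&(hsv[...,1]>70)&(d>0)
q=P[sat&(P[...,2]>s["eef_pos"][2]-5)]
if len(q)>500:
    z=np.median(q[:,2]);t=q[np.abs(q[:,2]-z)<2.5];c=rect(t[:,:2]);print("held z",round(z,1),c,"off",c[0]-s["eef_pos"][:2])
b=(sat&(P[...,2]>28)&(P[...,2]<60)&(P[...,0]<725)&(P[...,0]>380)&(P[...,1]<-80)&(P[...,1]>-290)).astype(np.uint8)
b=cv2.morphologyEx(b,cv2.MORPH_CLOSE,np.ones((5,5)))
k,l,stt,c=cv2.connectedComponentsWithStats(b)
for j in range(1,k):
    if stt[j,4]<400: continue
    q=P[(l==j)&(d>0)];z=np.percentile(q[:,2],70);t=q[np.abs(q[:,2]-z)<4];print("placed",np.round(c[j]),"z",round(z,1),rect(t[:,:2]))
E
python3 bd.py w3
```

```text
t 14.25 pos [ 554.3 -215.8  273.8] x [-0.002  0.001 -1.   ] jaw deg 1.83 q [-0.37  0.27  1.65  0.    1.22 -0.41] F [ 0.2 -0.1 -0.9] op 0.528
tooly [-0.03  1.    0.  ]
held z 296.2 (array([ 555. , -212.3]), 67.4, 80.3, 19.3) off [0.72463207 3.51985015]
placed [405. 147.] z 36.6 (array([ 678.1, -181.9]), 38.5, 69.6, 1.9)
```

View pics/w3.png

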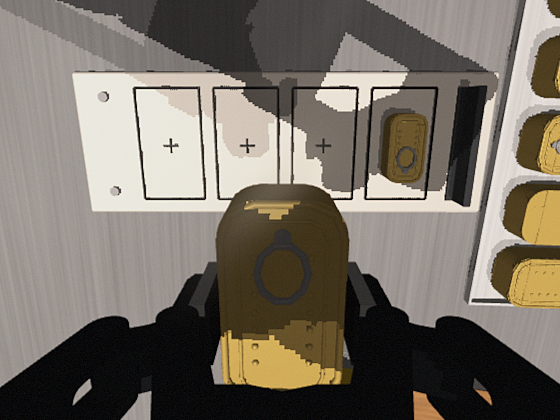

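```bash
cat > ol.py <<'E'
from h import *
from rig import vision
import pickle,sys
s,p,d=pickle.load(open(sys.argv[1]+".pkl","rb"));i=vision.camera_info("wrist");R,o=campose(i,s);P=cloud(d,i["K"],R,o)
g=cv2.cvtColor(p,cv2.COLOR_RGB2GRAY)
bl=cv2.morphologyEx(g,cv2.MORPH_BLACKHAT,np.ones((9,9)))
m=((bl>25)).astype(np.uint8)
k,l,stt,c=cv2.connectedComponentsWithStats(m,connectivity=8)
for j in range(1,k):
    x,y,w,h,a=stt[j]
    if 55<w<100 and 80<h<150:
        ys,xs=np.where(l==j);X=ray(np.c_[xs,ys],i["K"],R,o,12);print("outline",rect(X[:,:2]))
    if 6<w<18 and 6<h<18 and y<230 and a>10 and a<80:
        print("cross?",np.round(c[j],1),w,h,np.round(ray([x+(w-1)/2,y+(h-1)/2],i["K"],R,o,12)[0],1))
hsv=cv2.cvtColor(p,cv2.COLOR_RGB2HSV)
m=(hsv[...,1]>70)&(d>0)&(P[...,2]>s["eef_pos"][2]+5);m[:,:200]=0;m[:,365:]=0
q=P[m]
if len(q)>300:
    z=np.median(q[:,2]);t=q[np.abs(q[:,2]-z)<2.5]-s["eef_pos"]
    # along tool y / z
    Rt=Ro.from_euler('xyz',s["tcp_rot"]).as_matrix();a=t@Rt
    print("held z",z,"len range",np.percentile(a[:,1],[0.3,99.7]),"wid",np.percentile(a[:,2],[0.5,99.5]))
E
python3 ol.py w3; python3 ol.py w2
```

```text
outline (array([ 432.6, -188.2]), 71.4, 122.1, 1.8)
outline (array([ 514.4, -185.8]), 71.3, 122.1, 1.5)
outline (array([ 596.6, -183.1]), 71.6, 122.0, 1.6)
outline (array([ 677.7, -180.7]), 71.5, 121.9, 1.8)
cross? [322.9 144.9] 16 16 [ 595.8 -183.8   12. ]
cross? [555.1 145.6] 10 15 [ 845.  -176.6   12. ]
cross? [399.6 152. ] 13 16 [ 681.2 -189.7   12. ]
cross? [410.8 161.4] 12 16 [ 690.1 -195.9   12. ]
cross? [450.3 162.1] 8 16 [ 736.  -196.7   12. ]
cross? [554.9 163. ] 7 10 [ 850.5 -193.2   12. ]
cross? [551.2 170.4] 17 7 [ 847.3 -202.6   12. ]
cross? [511.8 181.1] 7 8 [ 807.2 -216.6   12. ]
held z 296.3584363308503 len range [-33.49584778  41.54703585] wid [-23.37184377  21.69293595]
cross? [245.1  26.2] 7 8 [515.9 -67.1  12. ]
outline (array([ 432.9, -188.5]), 72.0, 121.7, 1.7)
outline (array([ 514.5, -186.2]), 71.4, 121.8, 1.7)
outline (array([ 599.1, -183.1]), 74.7, 121.9, 1.8)
outline (array([ 677.8, -181. ]), 71.8, 122.4, 2.1)
cross? [535.5 169.9] 16 14 [ 831.6 -199.1   12. ]
held z 291.27644237956866 len range [-34.24088342  34.33204986] wid [-19.46153476  17.797127  ]
```

Call:
step_arm(
  rows=[
    [15, 12, -20, 0, 0, 0, 38],
    [35, 27, -60, 0, 0, 0, 38],
    [42.5, 32.5, -110, 0, 0, 0, 38],
    [42.5, 32.5, -160, 0, 0, 0, 38],
    [42.5, 32.5, -200, 0, 0, 0, 38],
    [42.5, 32.5, -220, 0, 0, 0, 38],
    [42.5, 32.5, -225, 0, 0, 0, 38],
    [42.5, 32.5, -225, 0, 0, 0, 38],
  ],
)

```text
clock: 15.3
eef_pos: [597.8, -183.5, 49.8]
tcp_rot: [2.255, 1.57, 2.287]
contact_force: [0.0, -0.7, -0.5]
opening: 0.53
```

```bash
python3 st.py
```

```text
t 15.3 pos [ 597.8 -183.5   49.8] x [-0.001  0.001 -1.   ] jaw deg 1.83 q [-0.3   0.57  1.76  0.    0.82 -0.33] F [ 0.  -0.7 -0.5] op 0.53
tooly [-0.03  1.    0.  ]
```

Call:
step_arm(
  rows=[
    [-0.8, 0.3, -12, 0, 0, 0, 38],
    [-0.8, 0.3, -24, 0, 0, 0, 38],
    [-0.8, 0.3, -31, 0, 0, 0, 38],
    [-0.8, 0.3, -32.5, 0, 0, 0, 38],
    [-0.8, 0.3, -32.5, 0, 0, 0, 38],
    [-0.8, 0.3, -32.5, 0, 0, 0, 58],
    [-0.8, 0.3, -32.5, 0, 0, 0, 58],
    [-0.8, 0.3, -32.5, 0, 0, 0, 58],
  ],
)

```text
clock: 16.3
eef_pos: [597.0, -183.2, 17.2]
tcp_rot: [2.185, 1.57, 2.217]
contact_force: [0.2, -0.8, 0.9]
opening: 0.682
```

```bash
python3 st.py
```

```text
t 16.3 pos [ 597.  -183.2   17.2] x [-0.001  0.001 -1.   ] jaw deg 1.83 q [-0.3   0.61  1.77  0.    0.76 -0.33] F [ 0.2 -0.8  0.9] op 0.682
tooly [-0.03  1.    0.  ]
```

Call:
step_arm(
  rows=[
    [0, 0, 10, 0, 0, 0, 58],
    [0, 0, 40, 0, 0, 0, 58],
    [0, 0, 80, 0, 0, 0, 65],
    [3, 30, 120, 0, 0, -0.04, 75],
    [6, 80, 140, 0, 0, -0.1, 85],
    [10, 135, 140, 0, 0, -0.18, 85],
    [15, 195, 130, 0, 0, -0.252, 85],
    [19, 250, 110, 0, 0, -0.252, 85],
  ],
)

```text
clock: 17.3
eef_pos: [617.1, 68.8, 128.8]
tcp_rot: [0.595, 1.568, 0.374]
contact_force: [1.3, 0.5, -0.3]
opening: 0.993
```

```bash
python3 st.py
```

```text
t 17.3 pos [617.1  68.8 128.8] x [ 0.003  0.001 -1.   ] jaw deg -12.67 q [0.11 0.46 1.73 0.   0.95 0.33] F [ 1.3  0.5 -0.3] op 0.993
tooly [0.22 0.98 0.  ]
```

Call:
step_arm(
  rows=[
    [1, 25, -10, 0, 0.002, 0, 85],
    [3, 50, -30, 0, 0.002, 0, 85],
    [3.5, 58.5, -55, 0, 0.002, 0, 85],
    [3.5, 58.5, -68, 0, 0.002, 0, 85],
    [3.5, 58.5, -68, 0, 0.002, 0, 85],
    [3.5, 58.5, -68, 0, 0.002, 0, 85],
    [3.5, 58.5, -68, 0, 0.002, 0, 85],
    [3.5, 58.5, -68, 0, 0.002, 0, 85],
  ],
)

```text
clock: 18.3
eef_pos: [621.0, 127.1, 61.5]
tcp_rot: [0.838, 1.568, 0.616]
contact_force: [-0.8, 0.1, -0.5]
opening: 0.994
```

```bash
python3 st.py
```

```text
t 18.3 pos [621.  127.1  61.5] x [ 0.002  0.001 -1.   ] jaw deg -12.69 q [0.2  0.56 1.74 0.   0.84 0.42] F [-0.8  0.1 -0.5] op 0.994
tooly [0.22 0.98 0.  ]
```

Down to z of about 9, close, and lift.

Call:
step_arm(
  rows=[
    [0, 0.3, -20, 0, 0.001, 0, 85],
    [0, 0.3, -40, 0, 0.001, 0, 85],
    [0, 0.3, -52, 0, 0.001, 0, 85],
    [0, 0.3, -52, 0, 0.001, 0, 85],
    [0, 0.3, -52, 0, 0.001, 0, 46],
    [0, 0.3, -52, 0, 0.001, 0, 46],
    [0, 0.3, -52, 0, 0.001, 0, 46],
    [0, 0.3, -52, 0, 0.001, 0, 46],
  ],
  force=40,
)

```text
clock: 19.3
eef_pos: [621.5, 127.6, 10.3]
tcp_rot: [0.853, 1.568, 0.631]
contact_force: [-0.6, -0.7, 6.4]
opening: 0.621
```

Call:
step_arm(
  rows=[
    [0, 0, 0, 0, 0, 0, 46],
    [0, 0, 5, 0, 0, 0, 46],
    [0, 0, 25, 0, 0, 0, 46],
    [0, 0, 60, 0, 0, 0, 46],
    [-5, -15, 100, 0, 0, 0, 46],
    [-12, -50, 120, 0, 0, 0.08, 46],
    [-25, -95, 130, 0, 0, 0.16, 46],
    [-37, -145, 140, 0, 0, 0.25, 46],
  ],
)

```text
clock: 20.3
eef_pos: [584.4, -18.4, 152.3]
tcp_rot: [0.505, 1.567, 0.537]
contact_force: [0.9, -0.3, -1.2]
opening: 0.627
```

```bash
python3 st.py
```

```text
t 20.3 pos [584.4 -18.4 152.3] x [ 0.004  0.002 -1.   ] jaw deg 1.85 q [-0.04  0.38  1.79  0.    0.97 -0.07] F [ 0.9 -0.3 -1.2] op 0.627
tooly [-0.03  1.    0.  ]
```

Call:
step_arm(
  rows=[
    [-4, -30, 20, 0, 0.004, 0, 46],
    [-12, -80, 60, 0, 0.004, 0, 46],
    [-20, -135, 100, 0, 0.004, 0, 46],
    [-28, -185, 120, 0, 0.004, 0, 46],
    [-29, -197, 122, 0, 0.004, 0, 46],
    [-29, -197, 122, 0, 0.004, 0, 46],
    [-29, -197, 122, 0, 0.004, 0, 46],
    [-29, -197, 122, 0, 0.004, 0, 46],
  ],
)

```text
clock: 21.3
eef_pos: [555.3, -213.9, 273.6]
tcp_rot: [2.054, 1.568, 2.088]
contact_force: [0.7, -0.2, -1.1]
opening: 0.618
```

```bash
python3 bd.py w4; python3 ol.py w4|grep -v cross
```

```text
t 21.3 pos [ 555.3 -213.9  273.6] x [-0.002  0.003 -1.   ] jaw deg 1.95 q [-0.37  0.27  1.65  0.    1.22 -0.41] F [ 0.7 -0.2 -1.1] op 0.618
tooly [-0.03  1.    0.  ]
held z 298.1 (array([ 555.6, -205.7]), 76.2, 81.8, 1.6) off [0.26566491 8.22798777]
placed [325. 140.] z 40.4 (array([ 595.6, -179.7]), 46.2, 76.3, 1.5)
placed [404. 149.] z 36.5 (array([ 677.9, -181.8]), 38.4, 68.9, 1.5)
outline (array([ 432.6, -188.2]), 71.4, 122.1, 1.5)
outline (array([ 514.9, -184.3]), 75.4, 118.1, -0.0)
outline (array([ 594.4, -180.3]), 74.0, 115.5, 1.5)
outline (array([ 677.8, -180.7]), 71.8, 121.3, 1.9)
held z 298.1925101431398 len range [-30.81660218  48.89384082] wid [-27.26527168  25.62675368]
```

View pics/w4.png

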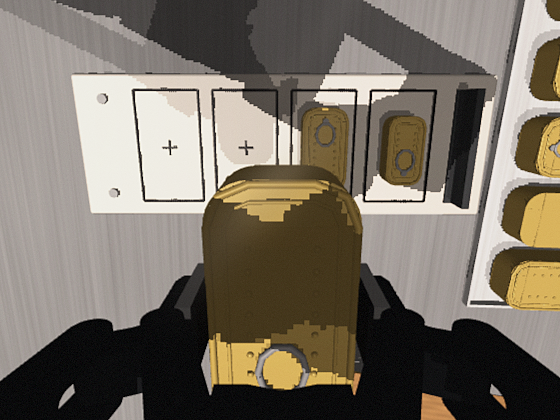

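Call:
step_arm(
  rows=[
    [-15, 10, -20, -0.002, -0.001, 0, 46],
    [-33, 22, -60, -0.003, -0.002, 0, 46],
    [-40.5, 28, -110, -0.003, -0.002, -0.002, 46],
    [-40.5, 28, -160, -0.003, -0.002, -0.002, 46],
    [-40.5, 28, -200, -0.003, -0.002, -0.002, 46],
    [-40.5, 28, -220, -0.003, -0.002, -0.002, 46],
    [-40.5, 28, -222, -0.003, -0.002, -0.002, 46],
    [-40.5, 28, -222, -0.003, -0.002, -0.002, 46],
  ],
)

```text
clock: 22.35
eef_pos: [515.5, -185.9, 52.3]
tcp_rot: [-0.425, 1.57, -0.392]
contact_force: [-0.3, -0.0, -0.8]
opening: 0.624
```

```bash
python3 st.py
```

```text
t 22.35 pos [ 515.5 -185.9   52.3] x [ 0.001 -0.    -1.   ] jaw deg 1.86 q [-0.35  0.47  1.93 -0.    0.74 -0.38] F [-0.3 -0.  -0.8] op 0.624
tooly [-0.03  1.   -0.  ]
```

Call:
step_arm(
  rows=[
    [-0.3, 0, -12, 0, 0, 0, 46],
    [-0.3, 0, -24, 0, 0, 0, 46],
    [-0.3, 0, -31, 0, 0, 0, 46],
    [-0.3, 0, -33, 0, 0, 0, 46],
    [-0.3, 0, -33, 0, 0, 0, 46],
    [-0.3, 0, -33, 0, 0, 0, 65],
    [-0.3, 0, -33, 0, 0, 0, 65],
    [-0.3, 0, -33, 0, 0, 0, 65],
  ],
)

```text
clock: 23.35
eef_pos: [515.3, -186.0, 19.3]
tcp_rot: [-0.405, 1.569, -0.372]
contact_force: [0.6, -0.3, 0.0]
opening: 0.761
```

Call:
step_arm(
  rows=[
    [0, 0, 10, 0, 0, 0, 65],
    [0, 0, 40, 0, 0, 0, 65],
    [0, 0, 80, 0, 0, 0, 65],
    [8, 40, 120, 0, 0, 0.06, 75],
    [20, 95, 140, 0, 0, 0.12, 85],
    [32, 155, 140, 0, 0, 0.2, 85],
    [44, 215, 140, 0, 0, 0.27, 85],
    [55, 270, 140, 0, 0, 0.27, 85],
  ],
)

```text
clock: 24.35
eef_pos: [570.6, 86.2, 160.3]
tcp_rot: [-0.291, 1.568, 0.013]
contact_force: [0.9, 0.0, 0.4]
opening: 0.999
```

```bash
python3 st.py
```

```text
t 24.35 pos [570.6  86.2 160.3] x [ 0.003  0.    -1.   ] jaw deg 17.4 q [ 0.15  0.36  1.8  -0.    0.98 -0.16] F [0.9 0.  0.4] op 0.999
tooly [-0.3   0.95 -0.  ]
```

Call:
step_arm(
  rows=[
    [6, 30, 0, 0, 0.002, 0, 85],
    [16, 85, 0, 0, 0.003, 0, 85],
    [27, 145, -20, 0, 0.003, 0, 85],
    [36, 191.5, -50, 0, 0.003, 0, 85],
    [36, 191.5, -80, 0, 0.003, 0, 85],
    [36, 191.5, -95, 0, 0.003, 0, 85],
    [36, 191.5, -95, 0, 0.003, 0, 85],
    [36, 191.5, -95, 0, 0.003, 0, 85],
  ],
)

```text
clock: 25.35
eef_pos: [607.5, 277.4, 66.8]
tcp_rot: [0.215, 1.569, 0.517]
contact_force: [0.5, -0.5, -0.1]
opening: 0.999
```

```bash
python3 st.py
```

```text
t 25.35 pos [607.5 277.4  66.8] x [ 0.001  0.001 -1.   ] jaw deg 17.35 q [0.43 0.59 1.65 0.   0.89 0.12] F [ 0.5 -0.5 -0.1] op 0.999
tooly [-0.3   0.95  0.  ]
```

Call:
step_arm(
  rows=[
    [-0.7, 0.4, -20, 0, 0.001, 0, 85],
    [-0.7, 0.4, -40, 0, 0.001, 0, 85],
    [-0.7, 0.4, -55, 0, 0.001, 0, 85],
    [-0.7, 0.4, -56, 0, 0.001, 0, 85],
    [-0.7, 0.4, -56, 0, 0.001, 0, 54],
    [-0.7, 0.4, -56, 0, 0.001, 0, 54],
    [-0.7, 0.4, -56, 0, 0.001, 0, 54],
    [-0.7, 0.4, -56, 0, 0.001, 0, 54],
  ],
  force=45,
)

```text
clock: 26.35
eef_pos: [607.1, 278.0, 11.3]
tcp_rot: [0.477, 1.569, 0.78]
contact_force: [0.3, 0.0, 3.0]
opening: 0.718
```

Call:
step_arm(
  rows=[
    [0, 0, 0, 0, 0, 0, 54],
    [0, 0, 5, 0, 0, 0, 54],
    [0, 0, 25, 0, 0, 0, 54],
    [0, 0, 60, 0, 0, 0, 54],
    [-2, -15, 100, 0, 0, 0, 54],
    [-12, -50, 130, 0, 0, -0.08, 54],
    [-25, -100, 140, 0, 0, -0.18, 54],
    [-37, -155, 150, 0, 0, -0.272, 54],
  ],
)

```text
clock: 27.35
eef_pos: [570.0, 122.0, 163.5]
tcp_rot: [0.279, 1.567, 0.307]
contact_force: [0.1, -0.6, -1.5]
opening: 0.713
```

```bash
python3 st.py
```

```text
t 27.35 pos [570.  122.  163.5] x [ 0.004  0.001 -1.   ] jaw deg 1.65 q [0.21 0.36 1.79 0.   0.99 0.18] F [ 0.1 -0.6 -1.5] op 0.713
tooly [-0.03  1.    0.  ]
```

Call:
step_arm(
  rows=[
    [-4, -30, 15, 0, 0.004, 0, 54],
    [-11, -80, 50, 0, 0.004, 0, 54],
    [-18, -135, 90, 0, 0.004, 0, 54],
    [-26, -190, 120, 0, 0.004, 0, 54],
    [-34, -250, 125, 0, 0.004, 0, 54],
    [-42, -310, 125, 0, 0.004, 0, 54],
    [-48, -350, 125, 0, 0.004, 0, 54],
    [-50, -362, 125, 0, 0.004, 0, 54],
  ],
)

```text
clock: 28.35
eef_pos: [519.3, -242.3, 289.8]
tcp_rot: [0.255, 1.57, 0.281]
contact_force: [-0.1, -1.0, -1.6]
opening: 0.713
```

```bash
python3 bd.py w5; python3 ol.py w5|grep -v cross
```

```text
t 28.35 pos [ 519.3 -242.3  289.8] x [ 0.001  0.    -1.   ] jaw deg 1.49 q [-0.44  0.22  1.68  0.    1.24 -0.47] F [-0.1 -1.  -1.6] op 0.713
tooly [-0.03  1.    0.  ]
held z 317.3 (array([ 513.7, -230.5]), 72.6, 88.8, 1.7) off [-5.57412335 11.79439494]
placed [279. 108.] z 44.2 (array([ 513.9, -173.6]), 53.7, 72.8, 1.6)
placed [358. 119.] z 40.4 (array([ 595.7, -183.6]), 46.5, 82.7, 1.7)
placed [436. 120.] z 36.5 (array([ 678. , -181.9]), 38.8, 68.7, 1.8)
outline (array([ 678. , -180.7]), 72.0, 122.4, 1.8)
outline (array([ 433.6, -188.2]), 73.3, 121.2, 1.9)
outline (array([ 514. , -169.9]), 71.5, 89.6, 2.4)
outline (array([ 596.3, -186.7]), 71.0, 128.1, 1.5)
held z 317.2924224641277 len range [-29.77431353  56.0015014 ] wid [-29.49908088  27.8883659 ]
```

View pics/w5.png

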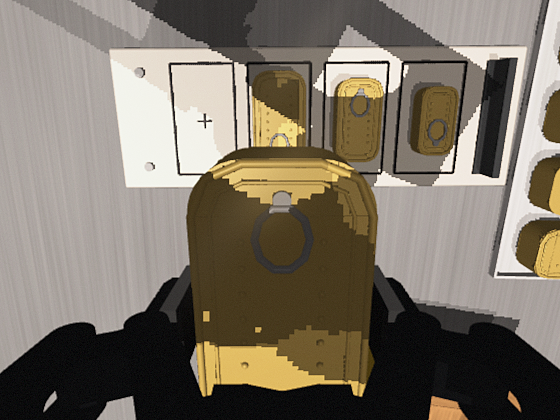

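Call:
step_arm(
  rows=[
    [-20, 12, -10, 0, 0, 0.004, 54],
    [-55, 34, -40, 0, 0, 0.004, 54],
    [-86, 54, -80, 0, 0, 0.004, 54],
    [-86, 54, -130, 0, 0, 0.004, 54],
    [-86, 54, -170, 0, 0, 0.004, 54],
    [-86, 54, -195, 0, 0, 0.004, 54],
    [-86, 54, -200, 0, 0, 0.004, 54],
    [-86, 54, -200, 0, 0, 0.004, 54],
  ],
)

```text
clock: 29.4
eef_pos: [434.0, -187.9, 90.4]
tcp_rot: [-0.078, 1.57, -0.047]
contact_force: [0.1, -0.3, -1.2]
opening: 0.718
```

```bash
python3 st.py
```

```text
t 29.4 pos [ 434.  -187.9   90.4] x [ 0.001 -0.    -1.   ] jaw deg 1.79 q [-0.41  0.32  2.07  0.    0.75 -0.44] F [ 0.1 -0.3 -1.2] op 0.718
tooly [-0.03  1.   -0.  ]
```

Call:
step_arm(
  rows=[
    [-0.8, -0.2, -25, 0, 0, 0, 54],
    [-0.8, -0.2, -48, 0, 0, 0, 54],
    [-0.8, -0.2, -62, 0, 0, 0, 54],
    [-0.8, -0.2, -69, 0, 0, 0, 54],
    [-0.8, -0.2, -70, 0, 0, 0, 54],
    [-0.8, -0.2, -70, 0, 0, 0, 54],
    [-0.8, -0.2, -70, 0, 0, 0, 71],
    [-0.8, -0.2, -70, 0, 0, 0, 71],
  ],
)

```text
clock: 30.4
eef_pos: [433.5, -188.3, 20.8]
tcp_rot: [-0.24, 1.569, -0.209]
contact_force: [0.5, -0.1, 0.2]
opening: 0.83
```

```bash
python3 st.py
```

```text
t 30.4 pos [ 433.5 -188.3   20.8] x [ 0.002 -0.    -1.   ] jaw deg 1.79 q [-0.41  0.45  2.1   0.    0.59 -0.45] F [ 0.5 -0.1  0.2] op 0.83
tooly [-0.03  1.   -0.  ]
```

Now I lift straight up and move to a viewing pose for the final check.

Call:
step_arm(
  rows=[
    [0, 0, 5, 0, 0, 0, 71],
    [0, 0, 30, 0, 0, 0, 71],
    [0, 0, 65, 0, 0, 0, 71],
    [0, 0, 110, 0, 0, 0, 71],
    [20, -5, 160, 0, 0, 0, 71],
    [60, -15, 200, 0, 0, 0, 71],
    [100, -25, 240, 0, 0, 0, 71],
    [120, -30, 260, 0, 0, 0, 71],
  ],
)

```text
clock: 31.4
eef_pos: [555.9, -218.9, 284.0]
tcp_rot: [-0.346, 1.564, -0.315]
contact_force: [-0.2, -0.1, 0.0]
opening: 0.829
```

Call:
step_arm(
  rows=[
    [0, 0, 0, 0, 0, 0, 71],
    [0, 0, 0, 0, 0, 0, 71],
    [0, 0, 0, 0, 0, 0, 71],
    [0, 0, 0, 0, 0, 0, 71],
    [0, 0, 0, 0, 0, 0, 71],
    [0, 0, 0, 0, 0, 0, 71],
    [0, 0, 0, 0, 0, 0, 71],
    [0, 0, 0, 0, 0, 0, 71],
  ],
)

```text
clock: 32.4
eef_pos: [555.9, -218.9, 283.9]
tcp_rot: [-0.345, 1.565, -0.314]
contact_force: [-0.7, -0.5, 0.8]
opening: 0.829
```

```bash
python3 bd.py w6; python3 ol.py w6|grep -v cross; python3 - <<'E'
from rig import vision;import cv2
p,d=vision.grab_frame("scene");cv2.imwrite("pics/scene9.png",p[:,:,::-1])
E
```

```text
t 32.4 pos [ 555.9 -218.9  283.9] x [ 0.006 -0.002 -1.   ] jaw deg 1.8 q [-0.38  0.26  1.64  0.    1.23 -0.41] F [-0.7 -0.5  0.8] op 0.829
tooly [-0.03  1.   -0.  ]
held z 349.6 (array([ 554.4, -213. ]), 25.7, 134.1, -88.5) off [-1.52030927  5.89811282]
placed [161. 140.] z 48.1 (array([ 433. , -187.9]), 61.9, 111.1, 1.9)
placed [241. 141.] z 44.3 (array([ 513.7, -185.8]), 54.0, 97.4, 1.2)
placed [321. 142.] z 40.4 (array([ 595.7, -183.8]), 46.1, 83.4, 1.3)
placed [399. 142.] z 36.5 (array([ 678.1, -181.9]), 38.7, 69.0, 1.9)
outline (array([ 678. , -180.4]), 72.0, 122.4, 1.9)
outline (array([ 428. , -190.1]), 81.5, 124.3, 2.2)
outline (array([ 514.6, -186.3]), 71.6, 122.0, 1.8)
outline (array([ 597.9, -183.8]), 73.0, 122.3, 1.8)
outline (array([ 421.8, -192.3]), 54.6, 108.4, 1.8)
held z 363.1908400753733 len range [11.02824451 13.53276602] wid [-17.5299067   16.07637019]
```

View pics/w6.png

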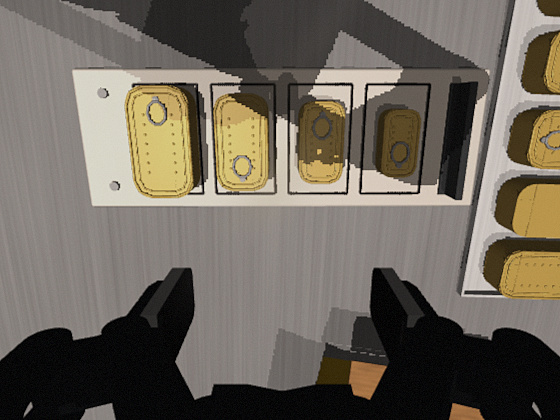

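View pics/scene9.png

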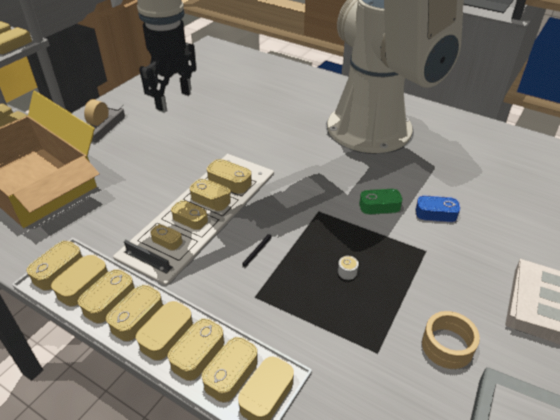

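The wrist view shows the four tins at about (161,140), (241,141), (321,142) and (399,142), with the smallest beside the stop. In the scene view the round tin still stands at (348,267). I'm handing the job in.

```bash
python3 -c "
from rig import order
print(order.sign_off())"
```

```text
the job is handed in; nothing more can be done
None
```

The four gold tins are on the white board, lid up and released. The smallest is on outline d beside the stop plate, then medium on c, large on b and the largest on a. The job was handed in at about 32.5 s of the 106 s allowed, with the gripper open and clear above the board.

- **Position:** in the last wrist-camera check each tin's centre was within about 1 mm of its outline's centre. The small tin was off most, about 1 mm along its length.
- **Angle:** all four tins were within about 0.6° of the board's 1.75°.
- **Left alone:** the round tin still stands on the mat, and the blue and green tins are where they were.
- **Disagreements:**
  - The wrist camera puts the crosses about 1–2 mm further in +y than the scene and side cameras do. I mainly followed the wrist camera, and this is within the stated calibration error.
  - The last reading of outline a was spoiled by the largest tin hiding part of it. I judged that tin against the earlier clear readings of the outline instead.

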